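Find the stamped sample crate and push it to the dispatch line

TASK

Tip each of the two white sample crates over towards the robot so that it lies on its side with its underside facing away from the robot: first the left one (as seen from the robot), then the right one. Exactly one crate has a red round stamp underneath; push that one, still lying on its side, away from the robot until its stamped underside is over the yellow dispatch tape, and leave the other lying where it fell. Only push with the fingers, never lift or carry a crate, and leave the bottles and the jar alone.

Things in the scene. Friction and masses are not known exactly. Their poses are not given: they have to be found in the camera images.
- crate_a: one of two identical-looking empty open-topped white sample crates with teal bands, left or right; standing, 80 mm along own x, 120 mm along own y, 120 mm tall, walls 4 mm, about 0.3 kg, loose. Origin: centre of underside; own z points out of the mouth (up), own x roughly away from the robot. On its side: own x up, 80 mm high, mouth to the robot, origin 40 mm above the bench
- crate_b: the other crate, same size and frame, on the other side. Either crate, pushed towards the robot near the rim of its far wall, tips about its lower edge nearest the robot with little sliding, and past about 45 degrees falls by itself onto its side. Lying, it slides readily when pushed at the rim of its mouth
- stamp (a point): centre of the flat red round stamp, 52 mm in diameter, in the middle of the underside of one of the crates (either the left or the right one); hidden from view until that crate is tipped
- dispatch_line: the dispatch line, a strip of yellow tape flat on the bench beyond the crates, 50 mm wide along its own x and 600 mm long along its own y; origin at its middle, at bench height. Its own x points away from the robot. Nothing can catch on it
- clear_bottle: bystander: clear glass bottle with a blue cap, 64 mm in diameter, 150 mm tall, standing loose on the bench off to one side; origin: centre of its underside
- amber_bottle: bystander: amber glass bottle with a blue cap, 60 mm in diameter, 140 mm tall, standing loose on the bench off to one side; origin: centre of its underside
- vial_jar: bystander: clear jar with a white cap, 52 mm in diameter, 70 mm tall, standing loose on the bench off to one side; origin: centre of its underside
Mind the look-alikes: they are no part of the job. Leave any brown or purple look-alike of the crate_b alone.

How it is judged (in metres and radians):
On the way, in this order (a step that is already met when the one before it is completed fails the run):
1. the left crate lies on its side, tipped towards the robot, while the right one still stands (((world y of crate_a above 0 m and (angle between crate_a's own x axis and vertical below 0.2 rad and height (world z) of crate_a below 0.05 m) and angle between crate_b's own z axis and vertical below 0.25 rad) or (not (world y of crate_a above 0 m) and (angle between crate_b's own x axis and vertical below 0.2 rad and height (world z) of crate_b below 0.05 m) and angle between crate_a's own z axis and vertical below 0.25 rad))), for 0.2 s.
2. the right crate lies on its side too, tipped towards the robot (angle between each of crate_a, crate_b's own x axis and vertical below 0.2 rad and height (world z) of each of crate_a, crate_b below 0.05 m), for 0.2 s.
3. the stamped crate, still on its side, has its underside over the dispatch tape (angle between crate_a's own x axis and vertical below 0.2 rad and height (world z) of crate_a below 0.05 m and x of crate_a in the frame of dispatch_line between -0.028 and 0.028 m and y of crate_a in the frame of dispatch_line between -0.31 and 0.31 m), for 0.2 s.
At the end, for the whole second after the job is handed in: Both crates at rest on their sides, tipped towards the robot (own x within 0.2 rad of up). Centre of the stamped underside within 28 mm of the tape's middle line (310 mm along it); the other crate's origin within 130 mm of its start (tipping alone shifts it about 60 mm) (all of step 3 and angle between crate_b's own x axis and vertical below 0.2 rad and height (world z) of crate_b below 0.05 m and distance of crate_b from where it was at the start of the episode below 0.13 m and linear speed of each of crate_a, crate_b below 0.02 m/s); the robot touches nothing.
It fails at once if a crate is lifted off the bench (tipping raises its underside's centre to 40 mm; over 65 mm is lifted) (height (world z) of any of crate_a, crate_b above 0.065 m).
It fails at once if the unstamped crate is pushed away (over 170 mm from its start) (distance of crate_b from where it was at the start of the episode above 0.17 m).
It fails at once if a bottle or the jar is moved by more than 25 mm (distance of any of clear_bottle, amber_bottle, vial_jar from where it was at the start of the episode above 0.025 m).
It fails at once if a bottle or the jar is tipped (angle between any of clear_bottle, amber_bottle, vial_jar's own z axis and vertical above 0.3 rad).
It also fails if it takes over 72 s, if anything falls off the work surface, if the arm or the gripper's body presses on something with over 40 N, if the wrist force passes 120 N, or if a joint passes its speed limit or range.

ROBOT

A 7-joint arm with a two-finger parallel gripper is mounted at the origin on the work surface. World frame = base frame: x ahead of the robot, y to its left, z up, the work surface at z = 0. Lengths are in mm, angles in rad, forces in N, time in s.
With the tool pointing down it reaches from about 400 to 850 mm from the base axis. Payload 6.9 kg.
Tool frame: the origin (TCP) lies on the centre line of the jaws, within the pads' length; the fingertips stand 25 mm ahead of it and the grasp point (between the pads) lies 6 mm ahead of it; z points along the fingers, y is the direction in which the jaws open and shut (so a half turn about z gives the same grasp; the last joint's range is limited). The gripper opens to 85 mm and grips with 20 to 120 N. Pads are 22 mm wide; open, the fingers measure 114 mm over their backs; the gripper's body (76 mm by 85 mm) begins 54 mm behind the grasp point. The pads swing forward as they close: fully open they stand 13 mm farther back than shut.
Start: joints at [1.228, 0.507, -0.238, 1.5, 0.126, 1.149, -0.155], TCP at [270.585, -563.379, 256.275] pointing down, gripper open.
Joint ranges: [-3.08, 3.08], [-0.24, 2.05], [-1.43, 1.35], [0, 2.5], [-1.52, 4.66], [0.17, 1.96], [-2.89, 2.89]. Speed limits (rad/s): [2.39, 2.39, 3.14, 3.14, 3.14, 3.14, 3.14].

INTERFACE

Orientations are given as a 3x3 rotation matrix whose columns are the frame's x, y, z axes.
In Python, from station import readout, eyes, workorder gives the robot as it stands.
- The arm moves only by the tool send_rows, never from a script. Its argument "targets" is one flat list of numbers, 6 for each row, row after row: the shift along the world's x, y, z in mm, then the turn, a rotation vector about the world's x, y, z in rad. In form: [x, y, z, ax, ay, az, x, y, z, ax, ay, az, ...]. A call has 1 to 5 rows; each row is the pose to reach, as a shift and turn from the pose measured when the call began; what a row does not reach only later rows make up. A row lasts 1/10 s, in which the tool goes at most 50 mm and 8.59 degrees, less where a joint would pass 70% of its speed; a pose out of reach is approached as far as the arm can. A call with a gripper value outside its range is refused whole. "gripper" is the closure in counts, from 0 (fully open) to 255 (shut), set as the call begins (left out, the last holds). The fingers move at their own pace and stop on an object; "force" is the grip in N (left out, the last holds). Time passes only in rows, so rows that repeat a pose let the fingers close. It gives the time, the measured TCP pose, the force and the opening at its end, in the units of the state.
- readout.sense(): the state, without advancing time (a new reading comes with each control period).
- eyes.get_image(name): name is "scene" or "top" or "wrist"; returns a dict with "pixels" (480x640x3 uint8, red, green, blue), "z_map" (480x640 float32, mm along the optical axis (not along the pixel's ray), 0 where there is no reading), "camera_matrix" (3x3 intrinsics, pixels), "xyz" and "attitude" of the camera in the world. Camera axes: x right, y up, looking along -z (the intrinsics and any distortion apply to the point x, -y, -z); pixel columns grow to the right and rows downward; lengths in mm; the calibration is good to about 2 mm. A picture is of the moment at which its call begins.
- workorder.sign_off(): hands the job in, once; it reports no verdict.
The state is a dict: "time": time; "q": joint angles; "qd": joint speeds; "joint_torque": joint torques, N m; "eef_pos": TCP position; "eef_rot": TCP orientation; "wrist_force": force on the tool from outside, world axes, zero at the start; "wrist_torque": the same for the moment, N m; "opening": opening from 0.0 (shut) to 1.0 (fully open).
Only numpy, scipy, OpenCV 4.12 (cv2) and the standard library are available. Lean on these libraries where they do the work, as an engineer would, in place of code of your own. Each camera call takes 0.05 s, during which the arm holds its last target. There are 200 camera calls.

## Working session

There is one attempt and no reset: what is moved stays moved. The work goes in short steps, Python scripts to look and compute and a tool call to move; the robot and the scene stay as the last step left them, time stands still between calls to the robot, and variables do not carry over. Pictures are saved under pics/ and viewed, about 8 in all and at most 12, crops included, and the job is handed in when it is done.

Besides the shell and the picture viewer there is one more tool, called after "Call:" as a command line: name --argument value ..., lists and objects as JSON in quotes. send_rows: Moves the arm, as the interface text tells. Its arguments: {"type":"object","properties":{"targets":{"type":"array"},"gripper":{"type":"number"},"force":{"type":"number"}},"required":["targets"]}

```bash
mkdir -p pics; cat > h.py <<'E'
import numpy as np, cv2
from station import readout, eyes, workorder
def cam(n):
    d=eyes.get_image(n); return d
def save(d,f,crop=None,s=1):
    im=d["pixels"][:,:,::-1]
    if crop: u0,v0,u1,v1=crop; im=im[v0:v1,u0:u1]
    cv2.imwrite("pics/"+f,cv2.resize(im,None,fx=s,fy=s))
def world(d):
    K=np.array(d["camera_matrix"]);z=d["z_map"].astype(float)
    v,u=np.mgrid[0:480,0:640]
    p=np.stack([(u-K[0,2])/K[0,0]*z,-(v-K[1,2])/K[1,1]*z,-z],-1)
    w=p@np.array(d["attitude"]).T+np.array(d["xyz"])
    w[z==0]=np.nan
    return w
E
python3 - <<'E'
from h import *
for n in("top","scene"):
    d=cam(n); save(d,n+"0.png"); np.savez(n+"0.npz",w=world(d),p=d["pixels"]); print(n,d["xyz"],d["attitude"],d["camera_matrix"],{k for k in d})
s=readout.sense();print(s["time"],s["eef_pos"],s["eef_rot"],s["opening"])
E
```

```text
top [ 386.94950838    8.91765722 1103.11673668] [[ 0.01875246  0.98230762 -0.18633325]
 [-0.99964136  0.02198415  0.01529226]
 [ 0.01911808  0.18597966  0.98236758]] [[500.48291112   0.         318.59700304]
 [  0.         500.48291112 236.65692427]
 [  0.           0.           1.        ]] {'pixels', 'z_map', 'attitude', 'xyz', 'camera_matrix'}
scene [1281.51178534  -16.54167585 1065.98287498] [[ 1.98616393e-02 -8.20567654e-01  5.71204201e-01]
 [ 9.99802315e-01  1.57752774e-02 -1.21025556e-02]
 [ 9.20060982e-04  5.71331659e-01  8.20718763e-01]] [[561.00455649   0.         323.66957223]
 [  0.         561.00455649 243.35878927]
 [  0.           0.           1.        ]] {'pixels', 'z_map', 'attitude', 'xyz', 'camera_matrix'}
0.1 [ 270.36159491 -563.04276084  255.53730986] [[ 9.01413252e-01  4.32959158e-01 -7.19059281e-04]
 [ 4.32959754e-01 -9.01412153e-01  1.40773688e-03]
 [-3.86762005e-05 -1.58027641e-03 -9.99998751e-01]] 1.0004570500381142
```

View pics/top0.png

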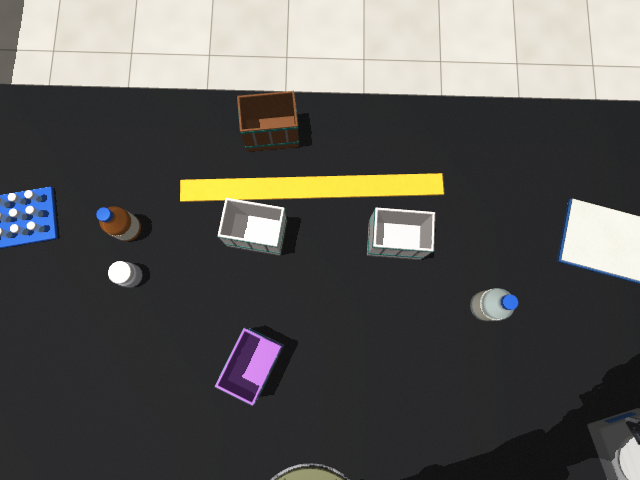

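View pics/scene0.png

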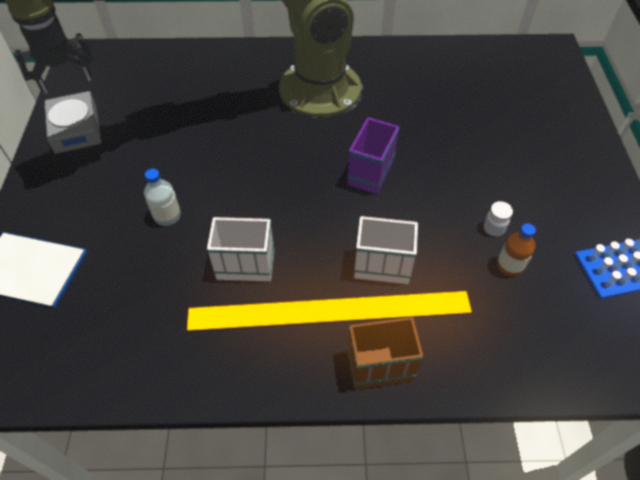

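The top view shows two white crates, at (252,226) on the left and (401,233) on the right. The look-alikes are the purple crate at (250,365), which is nearer the robot, and the brown one at (268,120), which is beyond the tape. The yellow tape runs from (180,190) to (443,184), the jar is at (124,274), the amber bottle at (120,222) and the clear bottle at (494,304). The white crates match the description. Next I'll measure their rims and take one close crop.

```bash
python3 - <<'E'
from h import *
t=np.load("top0.npz");w=t["w"];p=t["p"]
cv2.imwrite("pics/crop0.png",cv2.resize(p[160:290,180:460,::-1],None,fx=2.8,fy=2.8,interpolation=cv2.INTER_CUBIC))
def rect(m,n):
    q=w[m][:,:2].astype(np.float32); r=cv2.minAreaRect(q);print(n,len(q),np.round(r[0],1),np.round(r[1],1),round(r[2],1)); print(np.round(cv2.boxPoints(r)).tolist())
V,U=np.mgrid[0:480,0:640]
def box(a,b,c,d): return (U>a)&(U<c)&(V>b)&(V<d)
z=w[...,2]
def top(b,h,n): rect(b&(abs(z-h)<7),n)
top(box(205,185,300,270),120,"L"); top(box(355,195,450,270),120,"R")
top(box(225,80,310,160),120,"brown");top(box(205,315,300,420),120,"purple")
pi=p.astype(int); rect((pi[...,0]>180)&(pi[...,1]>140)&(pi[...,2]<80)&(abs(z)<15)&box(150,160,460,215),"tape")
for n,b in(("amber",box(90,200,150,245)),("jar",box(100,255,150,290)),("clear",box(465,280,525,325))):
    m=b&(z>25); print(n,np.round(np.median(w[m],0)),np.round(np.nanmin(w[m],0)),np.round(np.nanmax(w[m],0)))
s=np.load("scene0.npz")["w"]; print(np.nanpercentile(z[box(205,185,300,270)],[1,50,99]))
for uv in((30,60),(70,110),(60,230)): print(uv,s[uv[1],uv[0]])
E
```

```text
L 546 [601.2 130.4] [121.4  81.8] 81.5
[[552.0, 76.0], [633.0, 64.0], [651.0, 184.0], [570.0, 197.0]]
R 549 [ 593.2 -176.8] [121.4  81.8] 86.8
[[549.0, -235.0], [631.0, -240.0], [637.0, -119.0], [556.0, -114.0]]
brown 551 [839.  107.1] [ 84.3 121.8] 7.6
[[789.0, 162.0], [805.0, 41.0], [889.0, 52.0], [873.0, 173.0]]
purple 571 [321.2 123.6] [ 82. 121.] 65.7
[[249.0, 111.0], [359.0, 61.0], [393.0, 136.0], [283.0, 186.0]]
tape 5521 [711.6   8.5] [ 51.8 600.9] 2.9
[[670.0, 307.0], [701.0, -293.0], [753.0, -290.0], [722.0, 310.0]]
amber [599. 405.  95.] [576. 386.  25.] [634. 445. 146.]
jar [499. 394.  70.] [475. 375.  25.] [525. 425.  76.]
clear [ 447. -359.  103.] [ 418. -400.   25.] [ 482. -340.  156.]
[ -3.39537618   2.81301532 122.39717073]
(30, 60) [ -512.63372353 -1085.07271969  -273.54491792]
(70, 110) [ 142.53855818 -657.43831718   59.12479453]
(60, 230) [ 490.57991536 -619.4484118     1.59865315]
```

View pics/crop0.png

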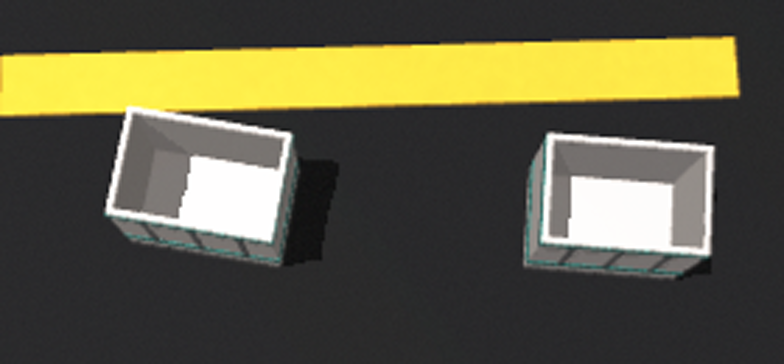

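Both rims measure 121 x 82 mm at a height of about 120, so they match the sizes given. I'll move the left crate's tool pose above the gap beyond its far wall. The fingers stay open and aligned with the wall, giving two contacts.

Call:
send_rows --targets '[420,680,0,0,0,-0.6,420,680,0,0,0,-0.6,420,680,0,0,0,-0.6,420,680,0,0,0,-0.6,420,680,0,0,0,-0.6]' --gripper 0

```text
time: 0.6
eef_pos: [401.9, -349.7, 255.8]
eef_rot: [[0.988, -0.157, -0.0], [-0.157, -0.988, 0.002], [-0.0, -0.002, -1.0]]
wrist_force: [0.1, -0.7, 0.8]
opening: 0.999
```

Call:
send_rows --targets '[288,467,0,0,0,0,288,467,0,0,0,0,288,467,0,0,0,0,288,467,0,0,0,0,288,467,0,0,0,0]'

```text
time: 1.1
eef_pos: [532.9, -136.8, 255.8]
eef_rot: [[0.988, -0.157, -0.001], [-0.157, -0.988, 0.002], [-0.001, -0.002, -1.0]]
wrist_force: [0.9, -0.6, -0.3]
opening: 1.001
```

Call:
send_rows --targets '[160,260,0,0,0,0,160,260,0,0,0,0,160,260,0,0,0,0,160,260,0,0,0,0,160,260,0,0,0,0]'

```text
time: 1.6
eef_pos: [663.7, 76.3, 255.4]
eef_rot: [[0.988, -0.157, -0.001], [-0.157, -0.988, 0.001], [-0.001, -0.001, -1.0]]
wrist_force: [0.8, -0.1, 0.8]
opening: 1.006
```

Call:
send_rows --targets '[28,41,0,0,0,0,28,41,-40,0,0,0,28,41,-85,0,0,0,28,41,-120,0,0,0,28,41,-135,0,0,0]'

```text
time: 2.1
eef_pos: [689.4, 116.8, 115.8]
eef_rot: [[0.988, -0.157, -0.008], [-0.157, -0.988, -0.0], [-0.008, 0.001, -1.0]]
wrist_force: [-0.1, -1.0, -0.0]
opening: 1.003
```

```bash
python3 - <<'E'
from h import *
s=readout.sense();print(s["eef_pos"],s["q"])
d=cam("scene");save(d,"s1.png",(300,160,540,400),3)
d=cam("wrist");print(d["xyz"])
E
```

```text
[689.37093715 116.78315287 115.82888633] [-0.09076476  0.74489955 -0.20635516  1.44500273  0.16621365  0.97672749
 -2.0665225 ]
[759.13526317 107.54858716 233.09165389]
```

View pics/s1.png

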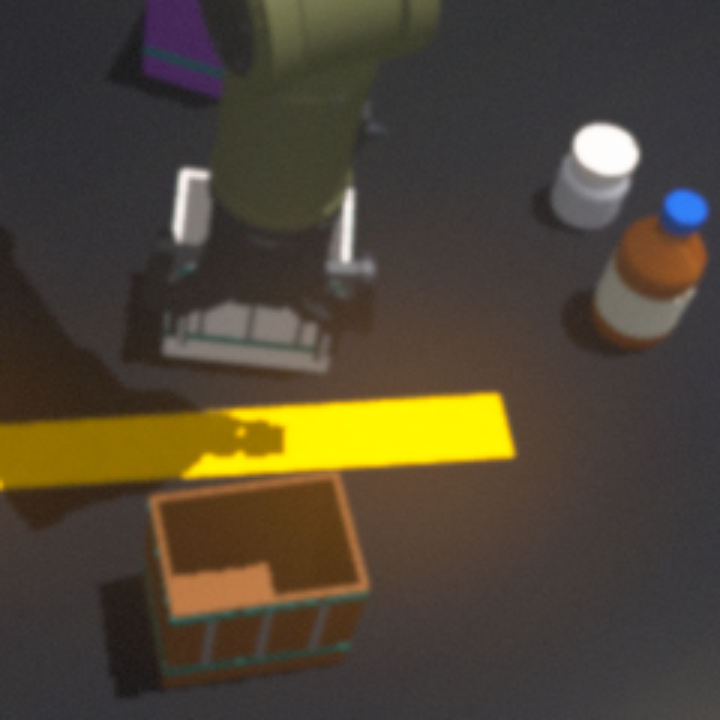

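The picture shows the crate still standing, with both fingertips beyond its far wall. Now I'll push along the crate's -x, raising the tool to follow the arc.

Call:
send_rows --targets '[-18,3,0,0,0,0,-36,5,0,0,0,0,-49,7,8,0,0,0,-62,9,16,0,0,0,-77,12,22,0,0,0]'

```text
time: 2.7
eef_pos: [614.0, 129.0, 142.5]
eef_rot: [[0.987, -0.158, -0.002], [-0.158, -0.987, 0.001], [-0.002, -0.001, -1.0]]
wrist_force: [0.7, -0.3, 1.1]
opening: 1.0
```

Call:
send_rows --targets '[-15,2,5,0,0,0,-30,4,7,0,0,0,-45,7,9,0,0,0,-60,9,10,0,0,0,-72,11,10,0,0,0]'

```text
time: 3.2
eef_pos: [541.7, 140.4, 154.5]
eef_rot: [[0.987, -0.158, 0.0], [-0.158, -0.987, 0.002], [0.0, -0.002, -1.0]]
wrist_force: [-0.2, -0.5, 0.2]
opening: 0.998
```

```bash
python3 - <<'E'
from h import *
d=cam("top");w=world(d);z=w[...,2]
V,U=np.mgrid[0:480,0:640]
p=d["pixels"].astype(int)
m=(U>190)&(U<320)&(V>180)&(V<340)&(z>30)&(z<170)&(p.min(-1)>110)
print(m.sum(),np.round(np.percentile(w[m],[2,50,98],axis=0)))
save(d,"t1.png",(150,80,470,420),1.7)
E
```

```text
220 [[582.  71.  58.]
 [601. 102.  69.]
 [614. 127.  89.]]
```

View pics/t1.png

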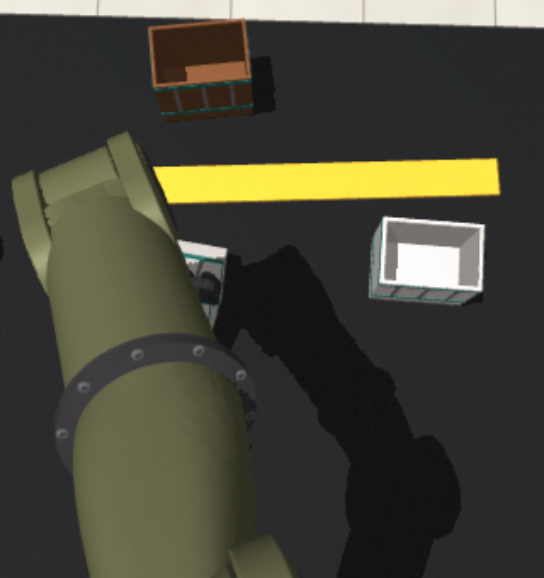

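The left crate looks tipped. I'll raise the arm, move to beyond the right crate, and check on the way.

Call:
send_rows --targets '[0,0,45,0,0,0,5,-20,85,0,0,0,35,-60,95,0,0,0.1,60,-100,95,0,0,0.11,85,-140,95,0,0,0.11]'

```text
time: 3.75
eef_pos: [626.2, -0.9, 251.0]
eef_rot: [[0.999, -0.047, 0.001], [-0.047, -0.999, 0.001], [0.001, -0.001, -1.0]]
wrist_force: [1.5, 0.7, 0.3]
opening: 0.999
```

Call:
send_rows --targets '[12,-48,0,0,0,0,24,-96,0,0,0,0,36,-144,0,0,0,0,45,-180,0,0,0,0,45,-180,0,0,0,0]'

```text
time: 4.25
eef_pos: [670.9, -189.7, 250.6]
eef_rot: [[0.998, -0.056, 0.001], [-0.056, -0.998, -0.004], [0.001, 0.004, -1.0]]
wrist_force: [-0.3, 0.3, 0.1]
opening: 1.001
```

```bash
python3 - <<'E'
from h import *
d=cam("top");save(d,"t2.png",(170,80,470,420),1.7);w=world(d);z=w[...,2]
V,U=np.mgrid[0:480,0:640]
m=(U>190)&(U<320)&(V>180)&(V<330)&(abs(z-80)<8)
q=w[m][:,:2].astype(np.float32);r=cv2.minAreaRect(q);print(len(q),r,cv2.boxPoints(r).round().tolist())
m=(U>190)&(U<320)&(V>180)&(V<330)&(z>95);print(m.sum())
d=cam("scene");save(d,"s2.png",(180,140,480,360),2.6)
E
```

```text
3473 ((476.3446044921875, 150.23367309570312), (121.87779998779297, 165.57949829101562), 81.28752136230469) [[385.0, 103.0], [549.0, 77.0], [567.0, 198.0], [404.0, 223.0]]
8
```

View pics/s2.png

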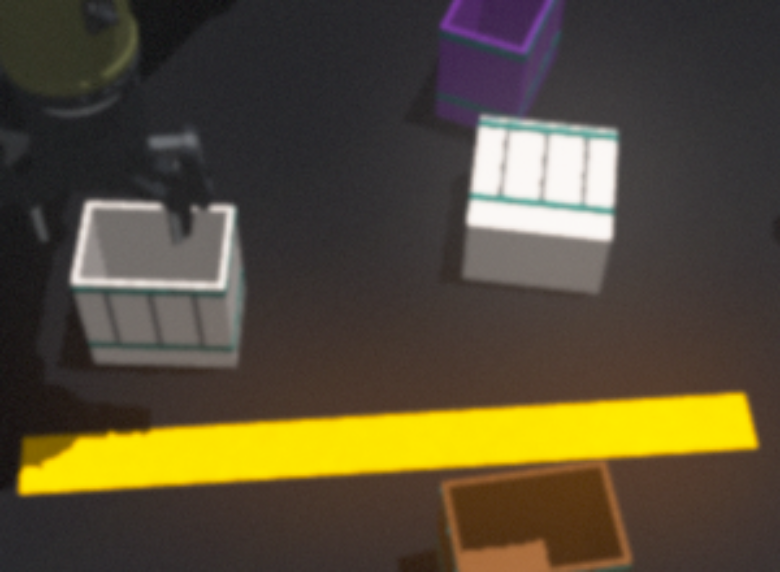

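The left crate now lies on its side at crop (545,200) with a blank underside, and the right one still stands. That means the right crate should be the stamped one, which I'll check after tipping it. Next I go down beyond its far wall and push the same way.

Call:
send_rows --targets '[12,9,0,0,0,0,12,9,-45,0,0,0,12,9,-90,0,0,0,12,9,-135,0,0,0,12,9,-135,0,0,0]'

```text
time: 4.85
eef_pos: [679.5, -170.2, 110.0]
eef_rot: [[0.999, -0.046, -0.01], [-0.046, -0.999, 0.005], [-0.01, -0.004, -1.0]]
wrist_force: [-0.7, -0.2, -0.5]
opening: 1.001
```

Call:
send_rows --targets '[-18,1,0,0,0,0,-36,2,0,0,0,0,-49,2,8,0,0,0,-62,3,16,0,0,0,-77,4,22,0,0,0]'

```text
time: 5.35
eef_pos: [604.1, -165.1, 135.8]
eef_rot: [[0.999, -0.045, -0.005], [-0.045, -0.999, 0.004], [-0.005, -0.004, -1.0]]
wrist_force: [0.6, 0.2, 0.5]
opening: 1.0
```

Call:
send_rows --targets '[-15,1,5,0,0,0,-30,2,7,0,0,0,-45,2,9,0,0,0,-60,3,10,0,0,0,-72,4,10,0,0,0]'

```text
time: 5.85
eef_pos: [532.9, -160.2, 149.2]
eef_rot: [[0.999, -0.043, -0.001], [-0.043, -0.999, 0.003], [-0.001, -0.003, -1.0]]
wrist_force: [0.1, -0.7, -0.1]
opening: 1.0
```

Call:
send_rows --targets '[0,0,45,0,0,0,-40,0,70,0,0,0,-85,0,80,0,0,0,-130,0,80,0,0,0,-150,0,80,0,0,0]'

```text
time: 6.35
eef_pos: [380.2, -159.4, 232.0]
eef_rot: [[0.999, -0.043, 0.002], [-0.043, -0.999, 0.001], [0.002, -0.001, -1.0]]
wrist_force: [0.5, -0.4, -0.0]
opening: 0.998
```

```bash
python3 - <<'E'
from h import *
s=readout.sense();print(s["q"])
d=cam("scene");save(d,"s3.png",(120,100,480,360),2.2);w=world(d);z=w[...,2]
p=d["pixels"].astype(int)
m=(p[...,0]>120)&(p[...,1]<70)&(p[...,2]<70)&(abs(w[...,0]-560)<90)&(w[...,1]<-60); print("red",m.sum(),np.nanmedian(w[m],0))
m=(w[...,1]<-60)&(w[...,1]>-300)&(abs(w[...,0]-500)<150)&(abs(z-80)<5)&(p.min(-1)>150)
q=w[m][:,:2].astype(np.float32);r=cv2.minAreaRect(q);print(len(q),r,cv2.boxPoints(r).round().tolist())
E
```

```text
[ 0.54395084  0.20836348 -0.25034635  2.05650996  0.06455858  0.88276407
 -1.3555666 ]
red 1 [ 551.03258107 -174.58462638   65.03720303]
1972 ((490.4267272949219, -174.09341430664062), (121.1589126586914, 127.63551330566406), 87.59394836425781) [[424.0, -232.0], [552.0, -237.0], [557.0, -116.0], [429.0, -111.0]]
```

View pics/s3.png

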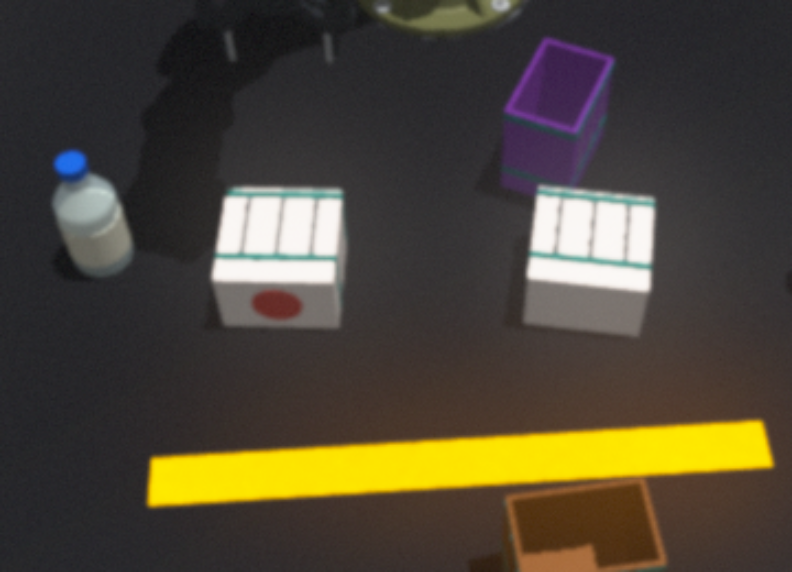

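The right crate lies on its side with the red stamp facing away at crop (277,305). Its underside centre is at about (554,-176). The tape's middle line there is at x≈721, so it needs a push of about 166 mm. I'll descend in front of the mouth.

Call:
send_rows --targets '[10,-10,-40,0,0,0,15,-10,-85,0,0,0,15,-10,-125,0,0,0,15,-10,-155,0,0,0,15,-10,-157,0,0,0]'

```text
time: 6.9
eef_pos: [393.6, -168.5, 73.9]
eef_rot: [[0.999, -0.041, -0.002], [-0.041, -0.999, 0.002], [-0.002, -0.002, -1.0]]
wrist_force: [0.4, -0.2, 0.5]
opening: 1.002
```

Call:
send_rows --targets '[15,-1,0,0,0,0,30,-2,0,0,0,0,45,-2,0,0,0,0,60,-3,0,0,0,0,75,-4,0,0,0,0]'

```text
time: 7.4
eef_pos: [469.8, -172.3, 76.9]
eef_rot: [[0.999, -0.041, -0.001], [-0.041, -0.999, 0.001], [-0.001, -0.001, -1.0]]
wrist_force: [-3.2, 0.1, 0.3]
opening: 0.995
```

```bash
cat > m.py <<'E'
from h import *
import sys
print(readout.sense()["eef_pos"])
d=cam("scene");w=world(d);z=w[...,2];p=d["pixels"].astype(int)
m=(p[...,0]>1.6*p[...,1])&(p[...,0]>1.6*p[...,2])&(w[...,1]<-60)&(w[...,1]>-300)&(abs(w[...,0]-620)<160)&(z>8)&(z<75); print("red",m.sum(),np.nanmedian(w[m],0))
for lo,hi in((-300,-60),(40,230)):
    m=(w[...,1]<hi)&(w[...,1]>lo)&(w[...,0]>400)&(w[...,0]<760)&(abs(z-80)<5)&(p.min(-1)>140)
    q=w[m][:,:2].astype(np.float32);r=cv2.minAreaRect(q);print(len(q),r[1:],cv2.boxPoints(r).round().tolist())
if len(sys.argv)>1: save(d,sys.argv[1],(60,60,560,400),1.6)
E
python3 m.py
```

```text
[ 469.80825155 -172.27545706   76.91883065]
red 208 [ 601.44774407 -178.42287334   42.65217658]
1822 ((120.76582336425781, 114.90462493896484), 87.44729614257812) [[486.0, -234.0], [601.0, -239.0], [607.0, -119.0], [492.0, -113.0]]
2073 ((121.19622039794922, 126.3536605834961), 81.60371398925781) [[430.0, 94.0], [555.0, 76.0], [572.0, 196.0], [447.0, 214.0]]
```

Call:
send_rows --targets '[15,-1,0,0,0,0,30,-2,0,0,0,0,45,-2,0,0,0,0,60,-3,0,0,0,0,75,-4,0,0,0,0]'

```text
time: 7.95
eef_pos: [548.7, -176.0, 79.9]
eef_rot: [[0.999, -0.039, 0.004], [-0.039, -0.999, 0.0], [0.004, -0.001, -1.0]]
wrist_force: [-3.0, -0.5, 0.3]
opening: 1.0
```

Call:
send_rows --targets '[12,-1,0,0,0,0,22,-1,0,0,0,0,30,-2,0,0,0,0,36,-2,0,0,0,0,39,-2,0,0,0,0]'

```text
time: 8.45
eef_pos: [588.0, -178.0, 80.2]
eef_rot: [[0.999, -0.04, 0.004], [-0.04, -0.999, 0.0], [0.004, -0.001, -1.0]]
wrist_force: [-2.9, 0.7, 1.1]
opening: 1.004
```

```bash
python3 m.py s4.png
```

```text
[ 587.97079468 -178.02480937   80.16175067]
red 195 [ 719.09796897 -183.78359768   41.98217914]
2073 ((121.28755950927734, 111.3331527709961), 88.12322235107422) [[608.0, -241.0], [719.0, -245.0], [723.0, -124.0], [612.0, -120.0]]
2063 ((120.97211456298828, 125.157958984375), 81.11510467529297) [[431.0, 95.0], [554.0, 76.0], [573.0, 195.0], [449.0, 214.0]]
```

View pics/s4.png

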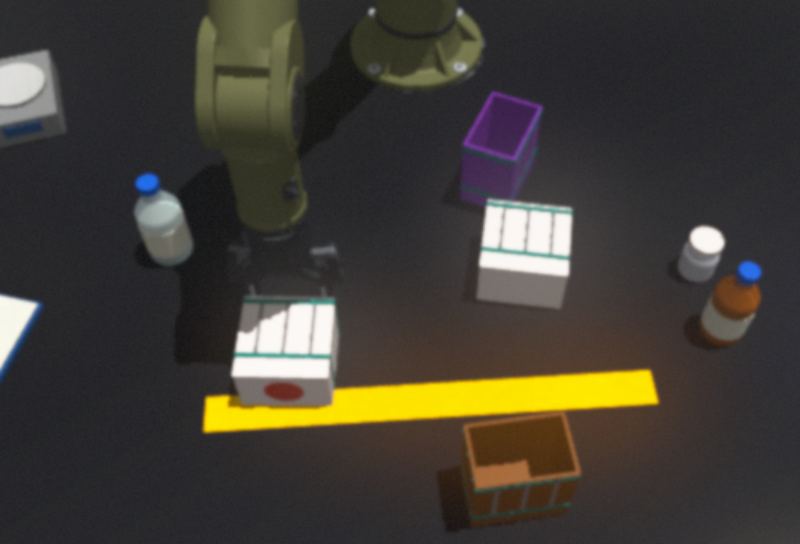

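The stamped crate stands over the tape with its stamp at crop (284,391). The underside is at x≈720 and the middle line at 721.6. Now I'll back off towards the robot, then go up.

Call:
send_rows --targets '[-20,1,0,0,0,0,-45,2,0,0,0,0,-60,2,40,0,0,0,-70,2,85,0,0,0,-80,2,120,0,0,0]'

```text
time: 9.0
eef_pos: [508.6, -176.0, 202.4]
eef_rot: [[0.999, -0.039, 0.007], [-0.039, -0.999, 0.0], [0.007, -0.0, -1.0]]
wrist_force: [0.7, -0.3, 0.5]
opening: 1.002
```

Call:
send_rows --targets '[0,0,20,0,0,0,0,0,20,0,0,0,0,0,20,0,0,0,0,0,20,0,0,0,0,0,20,0,0,0]'

```text
time: 9.5
eef_pos: [508.2, -175.8, 221.2]
eef_rot: [[0.999, -0.039, 0.005], [-0.039, -0.999, 0.001], [0.005, -0.001, -1.0]]
wrist_force: [0.2, 1.6, -0.0]
opening: 1.0
```

```bash
python3 m.py && python3 -c "
from h import *
print(readout.sense()['wrist_force']);print(workorder.sign_off())"
```

```text
[ 508.23146628 -175.81100698  221.16009726]
red 210 [ 718.19283261 -183.48221393   42.64201455]
2584 ((120.62268829345703, 124.17091369628906), 87.4906005859375) [[594.0, -239.0], [718.0, -245.0], [723.0, -124.0], [599.0, -119.0]]
2071 ((121.23099517822266, 124.39672088623047), 80.36713409423828) [[430.0, 96.0], [553.0, 75.0], [573.0, 195.0], [450.0, 216.0]]
[-0.5018476   0.47346713 -0.11957323]
the job is handed in; nothing more can be done
None
```

I tipped the left crate towards the robot, then the right one. The red stamp was under the right crate, so I pushed that one about 166 mm onto the dispatch tape. I then backed the arm clear and handed the job in at about 9.5 s.

- **Stamped crate:** it lies on its side with its top at 80 mm. The underside centre is at x≈718–720, y≈-184, and the tape's middle line there is at about 721.6. That is 2–3 mm off against the 28 mm allowed.
- **Other crate:** it lies on its side where it fell, about 60 mm from its start.
- **Bottles and jar:** they looked untouched in the last picture.
- **Robot:** it is clear of everything, with about 0 N at the wrist.

No check failed. One mid-fall reading of the left crate looked off, but a second look showed it lying as intended.

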